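# Move a hanging gourd over the end stop to the next display rail

### The job

Slide the honey-coloured gourd along its display rail, lift its loop over the turned-up end and thread it over the end of the other rail, then let it down and slide it all the way in until it rests against the rubber buffer there, hanging freely. The rails are light, so feel your way, never ram and keep every push under 18 N, and leave the dark gourd, the pot and the tin alone.

Things in the scene. Friction and masses are not known exactly. Their poses are not given: they have to be found in the camera images.
- gourd_grip (a point): Carrier to move: centre of its light wooden grip block (16 mm along the carrier's x, 24 along y, 42 tall; z up, y along the rail). A closed steel loop sits right under the block and hangs on the rail; a honey-brown gourd with an ivory cap is fixed under the loop. One rigid piece, 0.15 to 0.31 kg. The window's top, which rests on the rail, is 26 mm below this point.
- gourd_loop (a point): Middle of the carrier's loop, in the window: 51 mm below the grip centre. Loop 24 mm long (y); window 10 mm wide (x), 50 mm high, open along y only; side legs 4 mm thick (18 mm wide outside). The loop ends 30 mm below this point; the cap, 38 mm across, begins 40 mm below; the gourd, 58 mm across at most, ends 135 mm below.
- stand_a: First stand, where the carrier hangs; fixed. Origin on the counter under its post's axis. Its rail, a steel flat bar on edge, 6 mm thick, 24 high, top edge 225 mm above the counter, runs along the stand's -y to a free end 225 mm from the post's axis. A black clamp block, 32 mm square, with a small knob to +x, tops the post (231 mm high). A rubber buffer is on the bar beside the clamp.
- stop_a (a point): Top of the first rail's end stop: the bar's free end is turned up, 12 mm higher than the bar's top, as thin as the bar (6 mm) and 7 mm long along the rail; this point is mid-length, 221.5 mm from the post's axis.
- stand_b: Second stand: the same, empty and mirrored. Post fixed, origin on the counter under its axis; the rail runs from it along the stand's +y, nominally. The bar is clamped loosely and swivels about the post's axis: it may point up to 0.08 rad off +y to either side (18 mm at the free end), NOT included in this pose. It stays put unless pushed sideways with some 9 N at its end.
- home_b (a point): On stand B's +y line, at bar-top height (225 mm), 28 mm from the post's axis: the outer face of the rubber buffer (24 mm wide, its top 2 mm over the bar), where the carrier's loop must come to rest. The bar, 6 mm thick and 24 high, ends 197 mm further out along +y with a turned-up stop like the first (7 mm long, 12 mm over the bar).
- dark_gourd_grip (a point): Grip block centre of a like carrier with a dark gourd and a black cap, hanging on the first rail nearer to its post; to be left alone.
- pot_mid (a point): Centre (28 mm up) of a lidded grey clay pot, 86 mm across and 57 mm high, standing on the counter; to be left alone.
- tin_mid (a point): Centre (27 mm up) of a white tin, 60 mm across and 55 mm high, standing on the counter; to be left alone.

How it is judged (in metres and radians):
On the way, in this order (a step that is already met when the one before it is completed fails the run):
1. the carrier has come off the free end of the first rail, held upright (y of gourd_grip in the frame of stand_a below -0.24 m and angle between gourd_grip's own z axis and vertical below 0.35 rad and height (world z) of gourd_grip above 0.245 m), for 0.1 s.
2. the loop hangs on the second rail, inside its end stop (y of gourd_grip in the frame of stand_b between 0.036 and 0.206 m and height (world z) of gourd_grip between 0.247 and 0.255 m and contact force between gourd and stand_b above 0.5 N), for 0.1 s.
At the end, for the whole second after the job is handed in: The honey gourd's loop rests on the second rail (grip centre 247 to 255 mm above the counter, within 10 mm of the stand's rail line, tilted less than 0.15 rad), no more than 2 mm from the rubber buffer, at rest and released (y of gourd_grip in the frame of stand_b between 0.036 and 0.042 m and x of gourd_grip in the frame of stand_b between -0.01 and 0.01 m and height (world z) of gourd_grip between 0.247 and 0.255 m and angle between gourd_grip's own z axis and vertical below 0.15 rad and linear speed of gourd below 0.03 m/s); the robot touches nothing.
It fails at once if the carrier was forced against the first stand, its rail or end stop (over 18 N) (contact force between gourd and stand_a above 18 N).
It fails at once if the carrier was forced against the second stand, its rail, end stop or buffer (over 18 N) (contact force between gourd and stand_b above 18 N).
It fails at once if the robot pushed on a stand (over 18 N) (contact force between any of the arm, the fingers and stand_a above 18 N or contact force between any of the arm, the fingers and stand_b above 18 N).
It fails at once if the dark gourd was shifted by over 10 mm (distance of dark_gourd_grip from where it was at the start of the episode above 0.01 m).
It fails at once if the pot or the tin was shifted by over 10 mm (distance of any of pot_mid, tin_mid from where it was at the start of the episode above 0.01 m).
It also fails if it takes over 64 s, if anything falls off the work surface, if the arm or the gripper's body presses on something with over 40 N, if the wrist force passes 120 N, or if a joint passes its speed limit or range.

### The arm

A 6-joint arm with a two-finger parallel gripper is mounted at the origin on the work surface. World frame = base frame: x ahead of the robot, y to its left, z up, the work surface at z = 0. Lengths are in mm, angles in rad, forces in N, time in s.
With the tool pointing down it reaches from about 275 to 750 mm from the base axis. Payload 10.2 kg.
Tool frame: the origin (TCP) lies midway between the tips of the shut fingers; the grasp point (between the pads) lies 19 mm behind it (ctrl.tcp_to_grasp is the z of the grasp point in the tool frame, in mm); z points along the fingers, y is the direction in which the jaws open and shut (so a half turn about z gives the same grasp; the last joint's range is limited). The gripper opens to 85 mm and grips with 20 to 120 N. Pads are 22 mm wide; open, the fingers measure 114 mm over their backs; the gripper's body (76 mm by 85 mm) begins 54 mm behind the grasp point. The pads swing forward as they close: fully open they stand 13 mm farther back than shut.
Start: joints at [0.916, 0.313, 1.498, -0, 1.331, -0.223], TCP at [219.729, 476.813, 231.294] pointing down, gripper open.
Joint ranges: [-2.94, 2.94], [-0.97, 2.17], [0.19, 2.56], [-1.23, 4.37], [0.02, 3.11], [-2.88, 2.88]. Speed limits (rad/s): [2.39, 2.39, 3.01, 3.14, 3.14, 3.14].

### API

Orientations are given as a unit quaternion [w, x, y, z].
In Python, from rig import sensors, capture, order, ctrl gives the robot as it stands. The module is installed in compiled form; this text tells all that it offers.
- The arm moves only by the tool play_rows, never from a script. Its argument "deltas" is a list of rows, each a list of 7 numbers: the shift along the world's x, y, z in units of 40 mm (1.0 is 40 mm), then the turn, a rotation vector about the world's x, y, z in units of 6 degrees (1.0 is 6 degrees), then the opening, from -1 (shut) to 1 (fully open). A call has 1 to 8 rows; each row shifts and turns the commanded pose from where the row before left it; what a row does not reach is not made up. A row lasts 1/12 s, in which the tool goes at most 41.7 mm and 7.16 degrees, less where a joint would pass 70% of its speed; a pose out of reach is approached as far as the arm can. A call is refused whole if a number of a shift passes 1 or a number of a turn 1, either way. A call with a gripper value outside its range is refused whole. The fingers move at their own pace and stop on an object; "squeeze" is the grip in N (left out, the last holds). Time passes only in rows, so rows that do not move let the fingers close. It gives the time, the measured TCP pose, the force and the opening at its end, in the units of the state.
- sensors.sense(): the state, without advancing time (a new reading comes with each control period).
- capture(name): name is "side" or "top" or "wrist"; returns a dict with "pixels" (400x640x3 uint8, red, green, blue), "z_map" (400x640 float32, mm along the optical axis (not along the pixel's ray), 0 where there is no reading), "fx", "fy", "cx", "cy" (pixels), "k1" (the pictures are not rectified: a ray, as slopes to the right and down, at radius r is drawn at 1 + k1 r^2 times it, then the intrinsics apply), "eye" and "rotation" of the camera in the world; the wrist camera has in their place "tool_from_camera" (4x4, takes a point from camera to tool coordinates, whose origin is the TCP and whose axes are the flange's). Camera axes: x right, y down, z forward; pixel columns grow to the right and rows downward; lengths in mm; the calibration is good to about 2 mm. A picture is of the moment at which its call begins: read the wrist's pose just before it.
- order.finish_job(): hands the job in, once; it reports no verdict.
The state is a dict: "time_s": time; "joints": joint angles; "dq": joint speeds; "tau": joint torques, N m; "eef_pos": TCP position; "ee_rot": TCP orientation; "force": force on the tool from outside, world axes, zero at the start; "wrist_torque": the same for the moment, N m; "grip_width": opening from 0.0 (shut) to 1.0 (fully open).
Only numpy, scipy, OpenCV 4.12 (cv2) and the standard library are available. Lean on these libraries where they do the work, as an engineer would, in place of code of your own. Each camera call takes 0.05 s, during which the arm holds its last target. There are 200 camera calls.

## Working session

There is one attempt and no reset: what is moved stays moved. The work goes in short steps, Python scripts to look and compute and a tool call to move; the robot and the scene stay as the last step left them, time stands still between calls to the robot, and variables do not carry over. Pictures are saved under pics/ and viewed, about 8 in all and at most 12, crops included, and the job is handed in when it is done.

Besides the shell and the picture viewer there is one more tool, called after "Call:" as name([rows], argument=value, ...), one row to a line, values as JSON. play_rows: Moves the arm, as the interface text tells. Its arguments: {"type":"object","properties":{"deltas":{"type":"array","items":{"type":"array","items":{"type":"number"}}},"squeeze":{"type":"number"}},"required":["deltas"]}

```bash
mkdir -p pics; cat > h.py <<'E'
import numpy as np, cv2
from rig import sensors, capture, order, ctrl
from scipy.spatial.transform import Rotation as R
def grab(name):
    s=sensors.sense(); c=capture(name)
    if name=="wrist":
        q=s["ee_rot"]; T=np.eye(4); T[:3,:3]=R.from_quat([q[1],q[2],q[3],q[0]]).as_matrix(); T[:3,3]=s["eef_pos"]
        M=T@np.array(c["tool_from_camera"]); c["eye"]=M[:3,3]; c["rotation"]=M[:3,:3]
    c["eye"]=np.array(c["eye"]); c["rotation"]=np.array(c["rotation"])
    return c
def slopes(c,uv):
    uv=np.atleast_2d(np.asarray(uv,float))
    d=np.stack([(uv[:,0]-c["cx"])/c["fx"],(uv[:,1]-c["cy"])/c["fy"]],1); s=d.copy()
    for _ in range(8): s=d/(1+c["k1"]*(s**2).sum(1,keepdims=True))
    return s
def rays(c,uv):
    s=slopes(c,uv); return np.c_[s,np.ones(len(s))]@c["rotation"].T
def onz(c,uv,z):
    r=rays(c,uv); return c["eye"]+r*((z-c["eye"][2])/r[:,2])[:,None]
def cloud(c):
    h,w=c["z_map"].shape; u,v=np.meshgrid(np.arange(w),np.arange(h))
    P=c["eye"]+rays(c,np.c_[u.ravel(),v.ravel()])*c["z_map"].reshape(-1,1)
    P=P.reshape(h,w,3); P[c["z_map"]==0]=np.nan; return P
def save(c,n): cv2.imwrite("pics/"+n,c["pixels"][:,:,::-1])
E
cat > a.py <<'E'
from h import *
print(sensors.sense())
for n in("side","top","wrist"):
    c=grab(n); save(c,n+"0.png"); np.save(n+"0.npy",cloud(c)); print(n,c["eye"],c["rotation"].round(3).tolist(),c["fx"],c["k1"])
print(ctrl.tcp_to_grasp)
a=[cv2.imread(f"pics/{n}0.png") for n in("top","side","wrist")]
E
python3 a.py
```

```text
{'time_s': 0.0, 'joints': array([ 9.15577140e-01,  3.13437262e-01,  1.49843924e+00,  3.25609130e-06,
        1.33096896e+00, -2.23384445e-01]), 'dq': array([-0.00013997, -0.00117098,  0.00069515, -0.000375  , -0.00029352,
       -0.00070227]), 'tau': array([ 3.07410583e-04, -4.12269080e+01, -2.59745032e+01, -1.93759711e-04,
        4.12012450e-03, -3.30026865e-05]), 'eef_pos': array([219.57886358, 476.59985954, 230.74077439]), 'ee_rot': array([-2.67844821e-04,  2.14243925e-01,  9.76779990e-01, -5.66252260e-04]), 'force': array([-1.09737926,  0.28213247,  0.23653888]), 'wrist_torque': array([-0.00012993,  0.05366343, -0.0046434 ]), 'grip_width': 0.9986816536990564}Traceback (most recent call last):
  File "a.py", line 4, in <module>
    c=grab(n); save(c,n+"0.png"); np.save(n+"0.npy",cloud(c)); print(n,c["eye"],c["rotation"].round(3).tolist(),c["fx"],c["k1"])
                                                    ~~~~~^^^
  File "h.py", line 22, in cloud
    P=c["eye"]+rays(c,np.c_[u.ravel(),v.ravel()])*c["z_map"].reshape(-1,1)
               ~~~~^^^^^^^^^^^^^^^^^^^^^^^^^^^^^^
  File "h.py", line 17, in rays
    s=slopes(c,uv); return np.c_[s,np.ones(len(s))]@c["rotation"].T
                           ~~~~~~~~~~~~~~~~~~~~~~~~^~~~~~~~~~~~~~~~
ValueError: matmul: Input operand 1 has a mismatch in its core dimension 0, with gufunc signature (n?,k),(k,m?)->(n?,m?) (size 4 is different from 3)
```

View pics/side0.png

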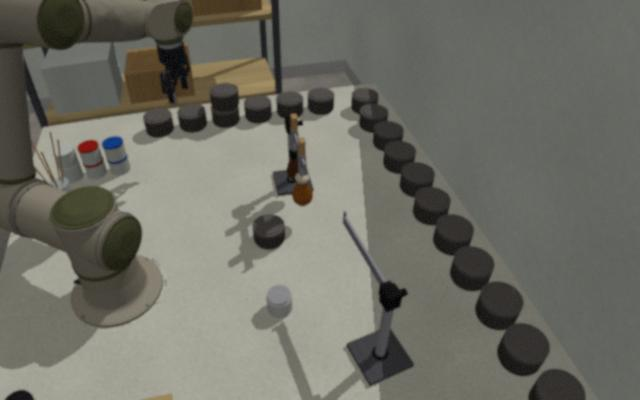

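The side view shows stand A at about (293,180), with the honey gourd at (302,185) and its grip at (302,145). Stand B's post is at (390,295), and its bar runs to (345,215). The camera rotation comes as a quaternion, so I'll fix that.

```bash
python3 - <<'E'
s=open('h.py').read()
s=s.replace('''c["rotation"]=np.array(c["rotation"])
''','''r=np.array(c["rotation"])
    c["rotation"]=r if r.ndim==2 else R.from_quat(np.r_[r[1:],r[0]]).as_matrix()
''')
open('h.py','w').write(s)
E
python3 a.py
```

```text
{'time_s': 0.05, 'joints': array([ 9.15595579e-01,  3.13464313e-01,  1.49843103e+00,  3.49820803e-05,
        1.33102048e+00, -2.23388439e-01]), 'dq': array([ 0.00052536,  0.00020988, -0.00389604, -0.00173304, -0.00032341,
       -0.0014525 ]), 'tau': array([ 2.87545248e-03, -4.13355446e+01, -2.60479081e+01, -1.62019842e-04,
        2.90345677e-03,  2.14723207e-05]), 'eef_pos': array([219.55824886, 476.60143041, 230.73003838]), 'ee_rot': array([-2.96746759e-04,  2.14236654e-01,  9.76781561e-01, -5.91541621e-04]), 'force': array([-0.29604177, -0.45570924, -0.12905502]), 'wrist_torque': array([ 0.0286616 , -0.03895415, -0.03917884]), 'grip_width': 1.0035483710158557}
side [ 285.16463453 -826.42911471  935.47695898] [[0.966, -0.165, 0.2], [-0.259, -0.647, 0.717], [0.011, -0.744, -0.668]] 482.11932409325226 -0.11838119379706481
top [ 3.50871595e+02 -6.27688766e-01  9.91678216e+02] [[-0.013, -0.987, 0.16], [-1.0, 0.009, -0.023], [0.022, -0.161, -0.987]] 385.50404846181175 -0.050192621134704414
wrist [149.58732336 508.90106053 373.05681168] [[0.418, 0.866, 0.273], [0.908, -0.399, -0.127], [-0.001, 0.301, -0.954]] 276.5889963216028 -0.023322220819207068
-18.700000000000003
```

View pics/top0.png

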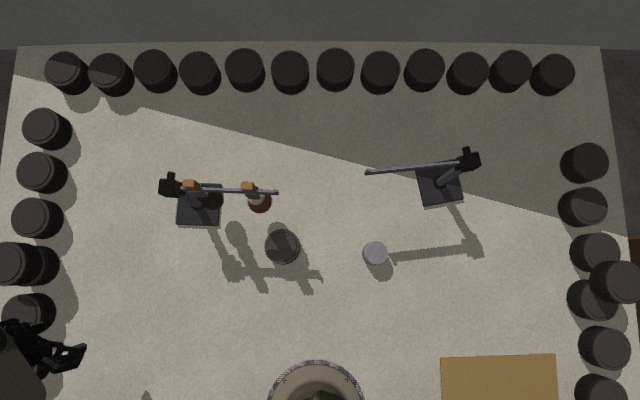

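View pics/wrist0.png

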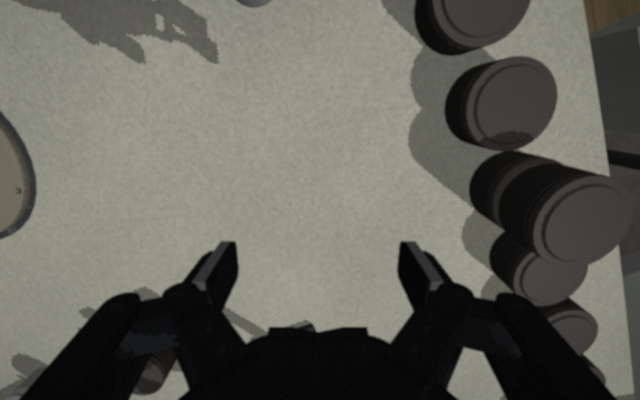

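The top view shows clamp A at (168,185), with rail A ending at (277,192). The honey grip is at (248,186), the dark grip at (189,184), clamp B at (468,160) and rail B's end at (367,172). The wrist view has nothing useful. Next I'll measure from the top image with the height planes and the depth.

```bash
cat > b.py <<'E'
from h import *
c=grab("top"); P=cloud(c)
for nm,uv,z in(("clampA",(168,185),231),("endA",(276,191.5),237),("gripH",(248,185),272),("gripD",(189,183),272),("clampB",(469,159),231),("endB",(367.5,171.5),237),("pot",(282,243),57),("tin",(375,250),55)):
    print(nm,onz(c,[uv],z)[0].round(1), P[int(uv[1]),int(uv[0])].round(1))
m=(P[...,2]>205)&(P[...,2]<300)
px=c["pixels"].astype(int)
hsv=cv2.cvtColor(c["pixels"],cv2.COLOR_RGB2HSV)
w=m&(hsv[...,1]>90)
n,l,st,ce=cv2.connectedComponentsWithStats(w.astype(np.uint8))
for i in range(1,n):
    if st[i,4]>8: print("wood",ce[i],st[i],np.nanmedian(P[l==i],0).round(1),onz(c,[ce[i]],272)[0].round(1))
# rails: per-column profile
for lo,hi in((200,280),(365,465)):
    for u in range(lo,hi,8):
        v=np.where(m[150:215,u])[0]+150
        if len(v): print(u,v.min(),v.max(),onz(c,[(u,v.mean())],225)[0].round(1),np.nanmax(P[v,u,2]).round(1))
cr=cv2.resize(c["pixels"][140:220,150:490],None,fx=2.35,fy=2.35,interpolation=cv2.INTER_CUBIC)
top=cv2.resize(c["pixels"][150:215,155:285],(780,390),interpolation=cv2.INTER_CUBIC)
cv2.imwrite("pics/top1.png",np.vstack([np.hstack([top]),cv2.resize(cr,(780,184))])[:,:,::-1])
E
python3 b.py
```

```text
clampA [515.2 292.9 231. ] [515.2 292.8 231.1]
endA [498.7  74.5 237. ] [499.7  74.4 237.2]
gripH [504.9 124.3 272. ] [504.8 124.2 272.4]
gripD [509.9 237.  272. ] [509.5 236.4 273.8]
clampB [ 565.3 -322.8  231. ] [ 564.7 -321.9  233.1]
endB [ 538.2 -109.5  237. ] [ 539.5 -108.6  236.2]
pot [407.2  77.1  57. ] [407.1  76.9  59. ]
tin [ 387.8 -147.9   55. ] [ 387.9 -148.5   51.4]
wood [190.55405405 184.91216216] [182 180  18  11 148] [507.5 235.2 270.6] [506.1 233.8 272. ]
wood [247.57462687 186.95522388] [241 182  15  11 134] [501.  126.2 271.4] [501.1 125.  272. ]
wood [ 39.79166667 326.79166667] [ 36 323   9   8  24] [242.7 514.1 256.1] [244.1 503.4 272. ]
wood [ 34.11111111 331.77777778] [ 32 330   6   4   9] [233.2 519.2 263.6] [235.1 513.6 272. ]
200 183 193 [508.8 229.6 225. ] 236.0
208 187 191 [507.4 213.3 225. ] 225.9
216 188 191 [506.3 197.1 225. ] 228.1
224 188 192 [505.1 180.8 225. ] 225.4
232 188 192 [504.9 164.6 225. ] 226.0
240 189 192 [503.7 148.4 225. ] 226.9
248 182 196 [506.7 132.3 225. ] 272.5
256 186 196 [502.4 116.1 225. ] 225.6
264 190 193 [501.2  99.9 225. ] 227.6
272 190 194 [500.1  83.7 225. ] 226.1
365 170 174 [ 540.2 -106.   225. ] 225.5
373 169 173 [ 542.2 -122.6  225. ] 228.4
381 168 173 [ 543.2 -139.1  225. ] 227.5
389 168 172 [ 544.1 -155.7  225. ] 225.7
397 167 171 [ 546.1 -172.4  225. ] 225.3
405 166 170 [ 548.2 -189.1  225. ] 226.1
413 165 169 [ 550.2 -205.9  225. ] 225.7
421 164 168 [ 552.3 -222.7  225. ] 226.9
429 163 167 [ 554.3 -239.6  225. ] 227.8
437 163 166 [ 555.3 -256.5  225. ] 228.2
445 162 165 [ 557.4 -273.6  225. ] 227.7
453 161 165 [ 558.4 -290.6  225. ] 226.1
461 156 167 [ 561.6 -307.8  225. ] 228.9
```

View pics/top1.png

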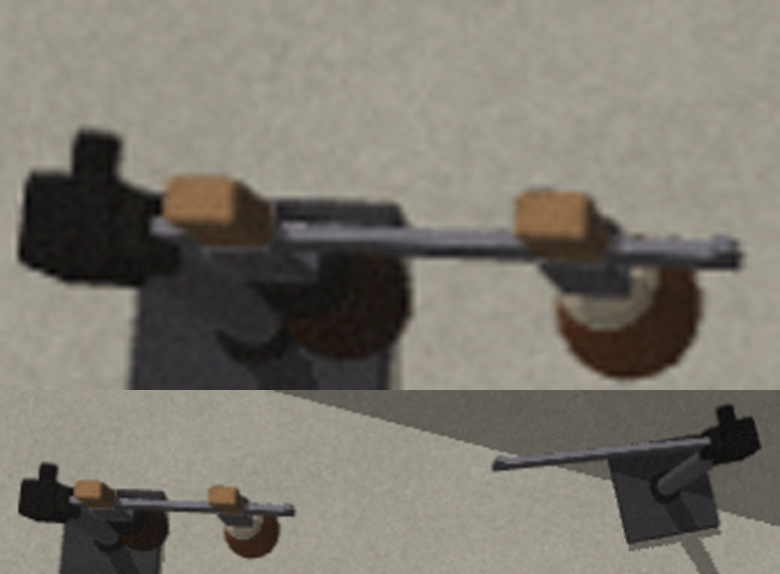

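The measurements agree:
- **Rail A:** runs at slope dx/dy ≈ 0.056, with its post at about (514,293).
- **Rail B:** dx/dy ≈ -0.099, with its post at about (562,-322) and its free end at about (539,-107).
- **Honey grip:** about (502.5,126).

I'll turn the jaws across rail A (-68.5°), go above the grip and take a close look.

Call:
play_rows([
  [0.44,-0.55,0.31,0,0,-0.71,1],
  [0.44,-0.55,0.31,0,0,-0.71,1],
  [0.44,-0.55,0.31,0,0,-0.71,1],
  [0.44,-0.55,0.31,0,0,-0.71,1],
  [0.44,-0.55,0.31,0,0,-0.71,1],
  [0.44,-0.55,0.31,0,0,-0.71,1],
  [0.44,-0.55,0.31,0,0,-0.71,1],
  [0.44,-0.55,0.31,0,0,-0.71,1],
])

```text
time_s: 0.92
eef_pos: [361.1, 299.6, 331.1]
ee_rot: [-0.0, 0.493, 0.87, 0.0]
force: [-0.8, -0.3, -0.3]
grip_width: 0.998
```

Call:
play_rows([
  [0.44,-0.55,0,0,0,-0.71,1],
  [0.44,-0.55,0,0,0,-0.71,1],
  [0.44,-0.55,0,0,0,-0.71,0],
  [0.44,-0.55,0,0,0,-0.71,0],
  [0.44,-0.55,0,0,0,-0.71,0],
  [0.44,-0.55,0,0,0,-0.71,0],
  [0.44,-0.55,0,0,0,-0.71,0],
  [0.44,-0.55,0,0,0,-0.71,0],
])

```text
time_s: 1.58
eef_pos: [502.0, 123.6, 330.4]
ee_rot: [-0.0, 0.726, 0.688, -0.0]
force: [-0.3, -0.2, 0.2]
grip_width: 0.501
```

Call:
play_rows([
  [0,0,0,0,0,0,0],
  [0,0,0,0,0,0,0],
])

```text
time_s: 1.75
eef_pos: [501.7, 123.9, 330.0]
ee_rot: [-0.0, 0.725, 0.688, -0.0]
force: [0.5, 1.1, 0.0]
grip_width: 0.497
```

```bash
cat > w.py <<'E'
from h import *
import sys
s=sensors.sense(); q=s["ee_rot"]; M=R.from_quat([q[1],q[2],q[3],q[0]]).as_matrix()
print(s["time_s"],s["eef_pos"].round(1),"tool y dir",np.degrees(np.arctan2(M[1,1],M[0,1])).round(2),"tilt",M[:,2].round(4),s["force"].round(2),s["grip_width"],s["joints"].round(2))
c=grab("wrist"); save(c,sys.argv[1]+".png"); np.save("w.npy",cloud(c)); P=cloud(c)
hsv=cv2.cvtColor(c["pixels"],cv2.COLOR_RGB2HSV)
m=(P[...,2]>268)&(P[...,2]<276)&(hsv[...,1]>70)
n,l,st,ce=cv2.connectedComponentsWithStats(m.astype(np.uint8))
for i in range(1,n):
    if st[i,4]>60:
        A=P[l==i]; r=cv2.minAreaRect(A[:,:2].astype(np.float32)); print("top",ce[i].round(1),st[i],A.mean(0).round(1),r,onz(c,[ce[i]],272)[0].round(1))
E
python3 w.py w1
```

```text
1.75 [501.7 123.9 330. ] tool y dir -2.99 tilt [-1.e-03  1.e-04 -1.e+00] [0.55 1.11 0.02] 0.49651336013499087 [0.02 0.25 1.33 0.   1.56 0.07]
top [319.6  43.4] [308  24  25  40 926] [508.8 238.8 271.1] ((509.03009033203125, 238.9712371826172), (23.7349796295166, 15.869050025939941), 86.44757843017578) [508.8 238.7 272. ]
top [319.5 202. ] [310 188  20  29 526] [503.2 128.6 271.2] ((503.18499755859375, 127.90233612060547), (22.568124771118164, 14.707416534423828), 86.89676666259766) [503.2 128.9 272. ]
```

View pics/w1.png

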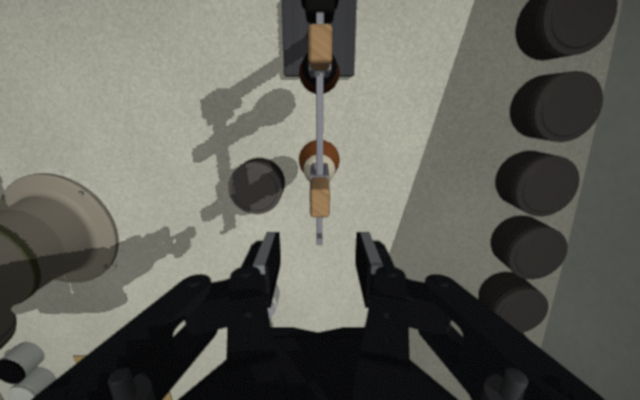

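The wrist view shows the honey block top centred at (319.5,202), with rail A straight below it to (320,240). The block top measures (503.2,128) and the jaws are aligned with the rail. Since this camera faces +y, it can't see rail B's end while carrying, so I'll survey rail B from above first.

Call:
play_rows([
  [0.1,-0.65,0,0,0,0.12,0],
  [0.1,-0.65,0,0,0,0.12,0],
  [0.1,-0.65,0,0,0,0.12,0],
  [0.1,-0.65,0,0,0,0.12,0],
  [0.1,-0.65,0,0,0,0.12,0],
  [0.1,-0.65,0,0,0,0.12,0],
  [0.1,-0.65,0,0,0,0.12,0],
  [0.1,-0.65,0,0,0,0.12,0],
])

```text
time_s: 2.47
eef_pos: [533.2, -83.2, 330.9]
ee_rot: [0.0, 0.688, 0.726, 0.0]
force: [-0.6, -0.6, 0.2]
grip_width: 0.498
```

Call:
play_rows([
  [0.1,-0.65,0,0,0,0.12,0],
  [0.1,-0.65,0,0,0,0.12,0],
  [0.1,-0.65,0,0,0,0.12,0],
  [0.1,-0.65,0,0,0,0.12,0],
  [0,0,0,0,0,0,0],
  [0,0,0,0,0,0,0],
])

```text
time_s: 2.97
eef_pos: [549.3, -186.9, 330.3]
ee_rot: [-0.0, 0.671, 0.742, 0.0]
force: [0.1, 1.7, 0.1]
grip_width: 0.498
```

```bash
cat > r.py <<'E'
from h import *
import sys
c=grab("wrist"); P=cloud(c); s=sensors.sense(); print(s["eef_pos"].round(1))
save(c,sys.argv[1]+".png"); y0,y1,lo,hi=map(float,sys.argv[2:6])
m=(P[...,2]>216)&(P[...,2]<243)&(P[...,0]>lo)&(P[...,0]<hi)&(P[...,1]>y0)&(P[...,1]<y1)
v,u=np.where(m); T=[]
for vv in range(v.min(),v.max()+1):
    uu=u[v==vv]
    if len(uu)<2: continue
    p=onz(c,[(uu.mean(),vv)],225)[0]; T.append([vv,uu.min(),uu.max(),*p[:2],np.median(P[vv,uu,2])])
T=np.array(T); print(T[::6].round(1)); print(T[:6].round(1))
f=np.polyfit(T[8:,4],T[8:,3],1); print("x = %.1f at y=-107, slope %.4f"%(np.polyval(f,-107),f[0]), "rms",np.std(T[8:,3]-np.polyval(f,T[8:,4])))
E
python3 r.py w2 -330 -60 500 600
```

```text
[ 549.3 -186.1  330.5]
[[ 101.   314.   320.   540.7 -107.9  236.4]
 [ 107.   314.   320.   541.2 -112.8  236.5]
 [ 113.   314.   320.   541.6 -117.7  224.3]
 [ 119.   314.   320.   542.1 -122.7  224.3]
 [ 125.   314.   320.   542.7 -127.8  224.2]
 [ 131.   314.   320.   543.2 -132.9  224.6]
 [ 137.   314.   320.   543.7 -138.1  224.5]
 [ 143.   314.   320.   544.2 -143.3  224.4]
 [ 149.   314.   320.   544.8 -148.7  224.3]
 [ 155.   314.   320.   545.3 -154.1  224.3]
 [ 161.   314.   320.   545.8 -159.5  224.6]
 [ 167.   314.   320.   546.4 -165.   224.5]
 [ 173.   314.   320.   547.  -170.6  224.3]
 [ 179.   315.   320.   548.  -176.3  225.3]
 [ 185.   315.   320.   548.6 -182.   224.5]
 [ 191.   315.   320.   549.1 -187.8  224.5]
 [ 197.   315.   320.   549.7 -193.8  224.6]
 [ 203.   315.   320.   550.3 -199.7  224.6]
 [ 209.   315.   320.   551.  -205.8  225.4]
 [ 215.   315.   320.   551.6 -212.   224.4]
 [ 221.   315.   320.   552.2 -218.2  224.6]
 [ 227.   315.   320.   552.9 -224.6  224.5]
 [ 233.   315.   320.   553.5 -231.   224.6]
 [ 239.   315.   320.   554.2 -237.5  224.
[... 217 characters left out ...]
.7  224.6]
 [ 275.   315.   320.   558.3 -278.9  225. ]
 [ 281.   315.   320.   559.1 -286.2  224.3]
 [ 287.   315.   320.   559.8 -293.6  225.1]
 [ 293.   307.   328.   560.6 -301.1  222.8]
 [ 299.   304.   330.   560.8 -308.8  226.2]
 [ 305.   302.   345.   564.1 -316.3  226.6]
 [ 311.   302.   347.   569.9 -323.8  229.9]
 [ 317.   304.   332.   564.3 -332.5  230.4]]
[[ 101.   314.   320.   540.7 -107.9  236.4]
 [ 102.   314.   320.   540.7 -108.7  236.5]
 [ 103.   314.   320.   540.8 -109.5  236.7]
 [ 104.   314.   320.   540.9 -110.3  236.5]
 [ 105.   314.   320.   541.  -111.1  236.9]
 [ 106.   314.   320.   541.1 -111.9  236.5]]
x = 540.0 at y=-107, slope -0.1113 rms 1.4428362186560633
```

View pics/w2.png

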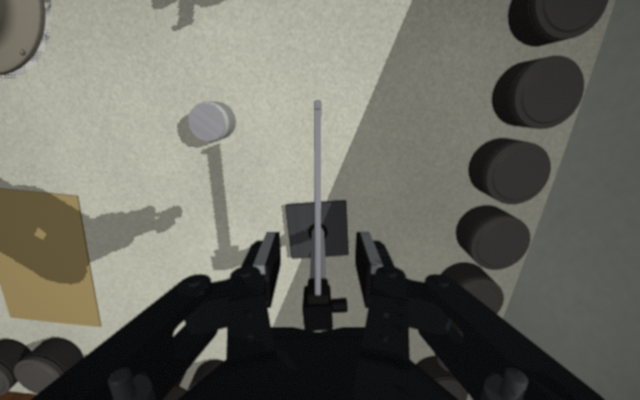

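The wrist view shows rail B as a straight line from its end at (317,100) to the buffer at about (317,292). Its line is x = 541.6 − 0.104·(y+117.7), so its yaw is +5.9° and the buffer face is at y ≈ -299. Now back to the honey grip.

Call:
play_rows([
  [-0.096,0.656,0,0,0,-0.123,0],
  [-0.096,0.656,0,0,0,-0.123,0],
  [-0.096,0.656,0,0,0,-0.123,0],
  [-0.096,0.656,0,0,0,-0.123,0],
  [-0.096,0.656,0,0,0,-0.123,0],
  [-0.096,0.656,0,0,0,-0.123,0],
  [-0.096,0.656,0,0,0,-0.123,0],
  [-0.096,0.656,0,0,0,-0.123,0],
])

```text
time_s: 3.68
eef_pos: [517.6, 25.6, 331.0]
ee_rot: [0.0, 0.708, 0.707, 0.0]
force: [-0.2, 0.4, 0.3]
grip_width: 0.499
```

Call:
play_rows([
  [-0.096,0.656,0,0,0,-0.123,0],
  [-0.096,0.656,0,0,0,-0.123,0],
  [-0.096,0.656,0,0,0,-0.123,0],
  [-0.096,0.656,0,0,0,-0.123,0],
  [0,0,0,0,0,0,0],
  [0,0,0,0,0,0,0],
])

```text
time_s: 4.18
eef_pos: [502.3, 129.6, 330.9]
ee_rot: [0.0, 0.725, 0.689, 0.0]
force: [0.4, -0.3, -0.8]
grip_width: 0.499
```

```bash
python3 w.py w3
```

```text
4.1833 [502.3 129.6 330.9] tool y dir -2.87 tilt [ 7.e-04  0.e+00 -1.e+00] [ 0.4  -0.33 -0.84] 0.4991453403962226 [ 0.03  0.25  1.33 -0.    1.57  0.08]
top [319.5  53.1] [308  34  24  39 887] [508.9 238.8 271.1] ((508.84423828125, 239.05230712890625), (23.55697250366211, 15.69528865814209), 87.70304107666016) [508.9 238.7 272. ]
top [319.  208.6] [310 195  19  28 514] [503.2 128.5 271.3] ((503.2520751953125, 127.88529205322266), (22.614818572998047, 14.32028579711914), 86.79314422607422) [503.2 128.8 272. ]
```

Call:
play_rows([
  [0.02,-0.03,-0.29,0,0,-0.05,0],
  [0,0,-0.29,0,0,0,0],
  [0,0,-0.29,0,0,0,0],
  [0,0,-0.29,0,0,0,0],
  [0,0,-0.29,0,0,0,0],
  [0,0,-0.29,0,0,0,0],
  [0,0,-0.29,0,0,0,0],
  [0,0,-0.29,0,0,0,0],
], squeeze=30)

```text
time_s: 4.9
eef_pos: [504.0, 125.7, 237.3]
ee_rot: [0.0, 0.728, 0.685, 0.0]
force: [0.3, 0.1, 0.3]
grip_width: 0.496
```

Call:
play_rows([
  [0,0,0,0,0,0,-0.3],
  [0,0,0,0,0,0,-0.3],
  [0,0,0,0,0,0,-0.45],
  [0,0,0,0,0,0,-0.6],
  [0,0,0,0,0,0,-0.65],
  [0,0,0,0,0,0,-0.7],
  [0,0,0,0,0,0,-0.8],
  [0,0,0,0,0,0,-1],
])

```text
time_s: 5.57
eef_pos: [504.2, 126.4, 238.6]
ee_rot: [0.001, 0.728, 0.686, 0.0]
force: [-2.6, -1.7, 6.9]
grip_width: 0.185
```

Call:
play_rows([
  [0,0,0,0,0,0,-1],
  [0,0,0,0,0,0,-1],
  [0,0,0,0,0,0,-1],
  [0,0,0,0,0,0,-1],
])

```text
time_s: 5.9
eef_pos: [504.2, 126.4, 238.6]
ee_rot: [0.001, 0.728, 0.686, 0.0]
force: [-3.2, -1.6, 6.1]
grip_width: 0.184
```

```bash
python3 w.py w4; python3 r.py w5 60 115 480 530 2>&1 | tail -12
```

```text
5.9 [504.2 126.4 238.6] tool y dir -3.41 tilt [ 1.2e-03 -3.0e-04 -1.0e+00] [-3.17 -1.56  6.08] 0.1840283665579872 [ 0.02  0.3   1.5  -0.    1.34  0.08]
top [312.9  17.3] [ 291    0   45   37 1590] [508.6 232.3 271. ] ((508.5915222167969, 232.45526123046875), (11.484424591064453, 15.876140594482422), 85.8291015625) [508.6 232.1 272. ]
top [317.5 272.9] [ 300  251   37   45 1514] [504.1 129.2 271.1] ((504.279541015625, 127.98065948486328), (23.172304153442383, 16.519044876098633), 86.84430694580078) [504.1 129.9 272. ]
[504.2 126.4 238.6]
[[296.  313.  321.  500.9  80.2 224.7]
 [302.  312.  321.  500.3  75.3 230.5]
 [308.  312.  321.  500.   70.4 235.9]
 [314.  312.  321.  499.7  65.3 236.3]]
[[296.  313.  321.  500.9  80.2 224.7]
 [297.  313.  321.  500.8  79.4 225.7]
 [298.  313.  321.  500.8  78.6 226.3]
 [299.  313.  321.  500.7  77.8 227.6]
 [300.  313.  321.  500.7  76.9 228.3]
 [301.  313.  321.  500.6  76.1 229.9]]
x = 489.2 at y=-107, slope 0.0606 rms 2.7255108902724332e-06
```

Gripped: opening 0.184 matches the 16 mm block. The jaws press it onto the rail with about 6 N. I'll lift 20 mm; the window allows 26 and the stop needs 12.

Call:
play_rows([
  [-0.005,0,0.05,0,0,0,-1],
  [-0.005,0,0.05,0,0,0,-1],
  [-0.005,0,0.1,0,0,0,-1],
  [0,0,0.1,0,0,0,-1],
  [0,0,0.1,0,0,0,-1],
  [0,0,0.1,0,0,0,-1],
  [0,0,0,0,0,0,-1],
  [0,0,0,0,0,0,-1],
])

```text
time_s: 6.67
eef_pos: [503.5, 126.5, 257.9]
ee_rot: [0.0, 0.728, 0.686, 0.0]
force: [0.0, -0.6, -2.2]
grip_width: 0.186
```

```bash
cat > gz.py <<'E'
from h import *
import sys
s=sensors.sense(); print(s["time_s"],s["eef_pos"].round(2),s["force"].round(2),s["wrist_torque"].round(3))
c=grab("wrist"); P=cloud(c); hsv=cv2.cvtColor(c["pixels"],cv2.COLOR_RGB2HSV)
D=np.abs(P[...,:2]-s["eef_pos"][:2]).max(-1)
m=(D<22)&(P[...,2]>245)&(P[...,2]<320)&(hsv[...,1]>60)
A=P[m]; t=A[A[:,2]>np.percentile(A[:,2],60)-2]
B=t.mean(0); pl=np.linalg.svd(t-B,full_matrices=False)[2][2]
print("block top z",np.median(t[:,2]).round(1),"rect",cv2.minAreaRect(t[:,:2].astype(np.float32)),"normal",(pl*np.sign(pl[2])).round(3))
save(c,sys.argv[1]+".png")
E
python3 gz.py w6
```

```text
6.6667 [503.51 126.5  257.86] [ 0.01 -0.61 -2.23] [ 0.001  0.012 -0.004]
block top z 290.6 rect ((503.53582763671875, 127.99807739257812), (24.19510269165039, 42.721378326416016), 87.41415405273438) normal [-0.028 -0.711  0.702]
```

View pics/w6.png

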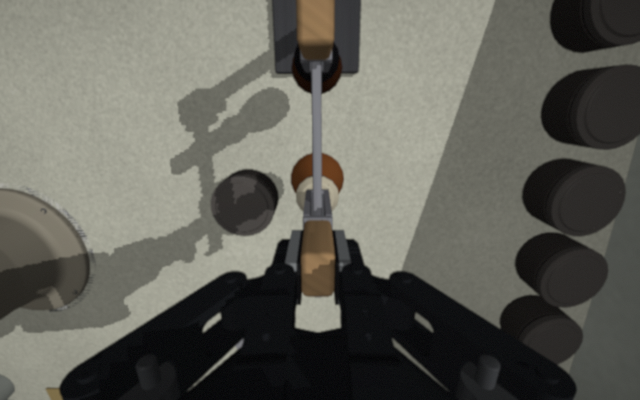

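The wrist view shows the block held centrally between the pads at (318,258), loop upright around the rail at (317,205). The block top rose from 271 to 290.6 and the load is 2.2 N, so it hangs free in the window. Sliding out along the rail.

Call:
play_rows([
  [-0.009,-0.15,0,0,0,0,-1],
  [-0.012,-0.2,0,0,0,0,-1],
  [-0.012,-0.2,0,0,0,0,-1],
  [-0.012,-0.2,0,0,0,0,-1],
  [-0.009,-0.15,0,0,0,0,-1],
  [0,0,0,0,0,0,-1],
])

```text
time_s: 7.22
eef_pos: [501.3, 89.1, 257.7]
ee_rot: [0.0, 0.728, 0.685, -0.0]
force: [0.4, -0.8, -3.1]
grip_width: 0.187
```

Call:
play_rows([
  [-0.009,-0.15,0,0,0,0,-1],
  [-0.012,-0.2,0,0,0,0,-1],
  [-0.012,-0.2,0,0,0,0,-1],
  [-0.012,-0.2,0,0,0,0,-1],
  [-0.012,-0.2,0,0,0,0,-1],
  [-0.012,-0.2,0,0,0,0,-1],
  [-0.012,-0.2,0,0,0,0,-1],
  [-0.012,-0.2,0,0,0,0,-1],
])

```text
time_s: 7.88
eef_pos: [497.5, 27.6, 257.7]
ee_rot: [0.0, 0.728, 0.686, 0.0]
force: [0.8, 0.0, -3.6]
grip_width: 0.181
```

```bash
python3 gz.py w7
```

```text
7.8833 [497.5   27.62 257.71] [ 0.84  0.01 -3.65] [ 0.005 -0.053  0.015]
block top z 290.5 rect ((497.1266784667969, 29.497760772705078), (24.114858627319336, 42.86989212036133), 85.75081634521484) normal [-0.009 -0.801  0.599]
```

The loop is off rail A: block y is about 29, roughly -264 mm in the stand frame, and it is upright. Next I'll move to the front of rail B's end, on its extended line and at its yaw.

Call:
play_rows([
  [0.122,-0.31,0,0,0,0.195,-1],
  [0.122,-0.31,0,0,0,0.195,-1],
  [0.122,-0.31,0,0,0,0.195,-1],
  [0.122,-0.31,0,0,0,0.195,-1],
  [0.122,-0.31,0,0,0,0.195,-1],
  [0.122,-0.31,0,0,0,0.195,-1],
  [0.122,-0.31,0,0,0,0.195,-1],
  [0.122,-0.31,0,0,0,0.195,-1],
])

```text
time_s: 8.6
eef_pos: [536.8, -71.5, 257.7]
ee_rot: [-0.0, 0.669, 0.743, 0.0]
force: [0.2, 0.4, -2.8]
grip_width: 0.178
```

Call:
play_rows([
  [0,0,0,0,0,0,-1],
  [0,0,0,0,0,0,-1],
])

```text
time_s: 8.77
eef_pos: [536.5, -71.0, 257.5]
ee_rot: [-0.0, 0.67, 0.742, -0.0]
force: [0.4, -0.1, -2.6]
grip_width: 0.181
```

```bash
python3 gz.py w8; python3 - <<'E'
from h import *
c=grab("top"); P=cloud(c); np.save("t.npy",P)
hsv=cv2.cvtColor(c["pixels"],cv2.COLOR_RGB2HSV)
for u in range(361,420,6):
    v=np.where((P[150:185,u,2]>212)&(P[150:185,u,2]<243))[0]+150
    if len(v): print(u,v.min(),v.max(),onz(c,[(u,v.mean())],225)[0].round(1),np.median(P[v,u,2]).round(1))
cv2.imwrite("pics/top2.png",cv2.resize(c["pixels"][130:230,310:490],(792,440),interpolation=cv2.INTER_CUBIC)[:,:,::-1])
s=grab("side")
cv2.imwrite("pics/s2.png",cv2.resize(s["pixels"][110:310,280:440],(640,800)[::1],interpolation=cv2.INTER_CUBIC)[:600,:,::-1])
E
```

```text
8.7667 [536.53 -70.96 257.48] [ 0.39 -0.15 -2.56] [ 0.007  0.015 -0.01 ]
block top z 290.2 rect ((536.3408203125, -69.23704528808594), (41.98591613769531, 24.342967987060547), 4.891139507293701) normal [ 0.125 -0.745  0.656]
367 170 172 [ 542.3 -110.2  225. ] 236.6
373 169 173 [ 542.2 -122.6  225. ] 224.8
379 169 172 [ 543.2 -135.   225. ] 223.4
409 166 169 [ 549.2 -197.5  225. ] 224.5
415 165 168 [ 551.3 -210.1  225. ] 223.8
```

View pics/top2.png

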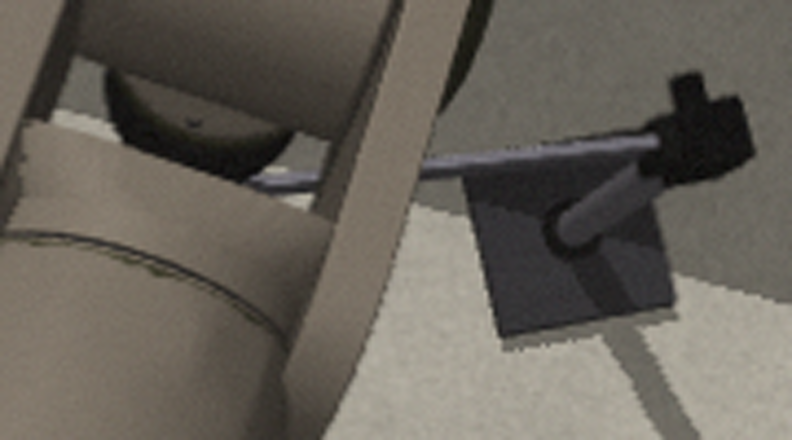

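The top view shows rail B unchanged, ending at (255,183) in the crop; the arm hides the block. The block at (536.4,-69.2) lies within 0.3 mm of the rail line. Threading in gently.

Call:
play_rows([
  [0.016,-0.15,0,0,0,0,-1],
  [0.021,-0.2,0,0,0,0,-1],
  [0.021,-0.2,0,0,0,0,-1],
  [0.016,-0.15,0,0,0,0,-1],
  [0,0,0,0,0,0,-1],
])

```text
time_s: 9.33
eef_pos: [539.6, -100.2, 257.6]
ee_rot: [0.0, 0.67, 0.742, -0.0]
force: [0.0, -1.1, -3.2]
grip_width: 0.185
```

Call:
play_rows([
  [0.01,-0.1,0,0,0,0,-1],
  [0.01,-0.1,0,0,0,0,-1],
  [0.016,-0.15,0,0,0,0,-1],
  [0.016,-0.15,0,0,0,0,-1],
  [0.016,-0.15,0,0,0,0,-1],
  [0,0,0,0,0,0,-1],
])

```text
time_s: 9.83
eef_pos: [542.4, -125.9, 257.6]
ee_rot: [0.0, 0.67, 0.742, -0.0]
force: [-1.1, -0.2, -3.3]
grip_width: 0.186
```

```bash
python3 gz.py w9;python3 - <<'E'
from h import *
s=grab("side"); P=cloud(s)
cv2.imwrite("pics/s3.png",cv2.resize(s["pixels"][170:310,310:430],(600,700),interpolation=cv2.INTER_CUBIC)[:600,:,::-1])
m=(np.abs(P[...,2]-225)<14)&(P[...,0]>520)&(P[...,0]<580)&(P[...,1]<-150)&(P[...,1]>-290)
A=P[m]; f=np.polyfit(A[:,1],A[:,0],1); print("rail side cam at y=-107",np.polyval(f,-107),f[0],len(A))
E
```

```text
9.8333 [ 542.37 -125.93  257.58] [-1.13 -0.16 -3.28] [-0.209 -0.008 -0.011]
block top z 290.3 rect ((543.0642700195312, -124.10762786865234), (43.45637893676758, 23.916553497314453), 5.435643672943115) normal [ 0.103 -0.747  0.657]
rail side cam at y=-107 540.0053919329442 -0.10512920886677565 296
```

View pics/s3.png

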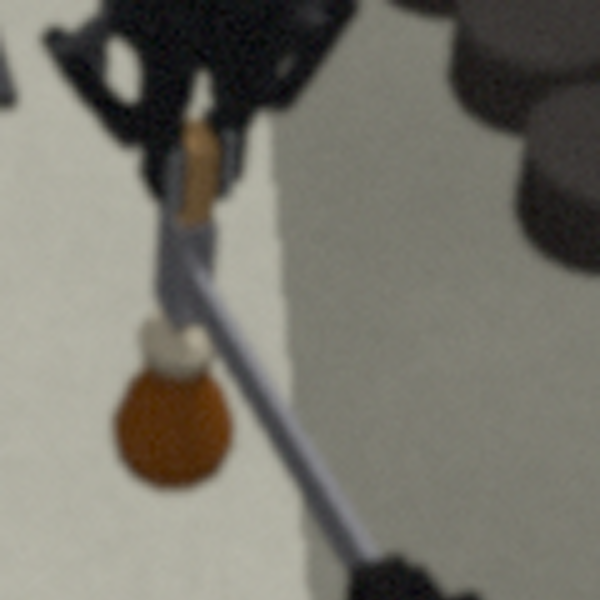

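The side crop shows rail B entering the loop at about (190,260), with the gourd hanging upright under it and the block in the pads. Forces are near zero. I'll go a bit further, then check.

Call:
play_rows([
  [0.013,-0.12,0,0,0,0,-1],
  [0.013,-0.12,0,0,0,0,-1],
  [0.013,-0.12,0,0,0,0,-1],
  [0.013,-0.12,0,0,0,0,-1],
  [0,0,0,0,0,0,-1],
  [0,0,0,0,0,0,-1],
])

```text
time_s: 10.43
eef_pos: [544.3, -144.2, 257.6]
ee_rot: [-0.0, 0.67, 0.743, 0.0]
force: [0.2, -0.3, -2.9]
grip_width: 0.187
```

```bash
python3 gz.py w10;python3 r.py w11 -140 -95 500 580 | tail -9
```

```text
10.4333 [ 544.34 -144.19  257.61] [ 0.17 -0.26 -2.89] [ 0.086  0.017 -0.046]
block top z 290.3 rect ((544.3350830078125, -142.60169982910156), (41.86155700683594, 24.202594757080078), 6.218343257904053) normal [ 0.086 -0.73   0.678]
 [ 209.   304.   331.   543.3 -134.9  232.5]
 [ 215.   304.   332.   543.4 -139.3  225. ]]
[[ 167.   315.   322.   540.8 -106.   218.8]
 [ 168.   314.   322.   540.6 -106.7  221.8]
 [ 169.   314.   322.   540.6 -107.4  224.5]
 [ 170.   314.   322.   540.7 -108.   227.4]
 [ 171.   314.   322.   540.8 -108.7  230.5]
 [ 172.   314.   322.   540.8 -109.3  233.4]]
x = 541.0 at y=-107, slope -0.0752 rms 0.18290344697206445
```

The wrist view puts the loop (u 304–332) centred on the rail (u 314–322), fully past the stop, and the bar end has not moved. Lowering.

Call:
play_rows([
  [0,0,-0.1,0,0,0,-1],
  [0,0,-0.1,0,0,0,-1],
  [0,0,-0.1,0,0,0,-1],
  [0,0,-0.1,0,0,0,-1],
  [0,0,-0.05,0,0,0,-1],
  [0,0,0,0,0,0,-1],
  [0,0,0,0,0,0,-1],
])

```text
time_s: 11.12
eef_pos: [544.4, -143.9, 239.7]
ee_rot: [-0.0, 0.669, 0.743, -0.0]
force: [0.3, -0.1, -2.9]
grip_width: 0.182
```

Call:
play_rows([
  [0,0,-0.015,0,0,0,-1],
  [0,0,-0.015,0,0,0,-1],
  [0,0,0,0,0,0,-1],
])

```text
time_s: 11.37
eef_pos: [544.4, -144.0, 238.8]
ee_rot: [0.0, 0.67, 0.743, 0.0]
force: [1.0, -0.4, -1.4]
grip_width: 0.181
```

Call:
play_rows([
  [0,0,-0.015,0,0,0,-1],
  [0,0,0,0,0,0,-1],
  [0,0,0,0,0,0,-1],
])

```text
time_s: 11.62
eef_pos: [544.5, -144.0, 238.7]
ee_rot: [0.001, 0.669, 0.743, 0.0]
force: [-2.2, 1.9, 6.1]
grip_width: 0.185
```

```bash
python3 gz.py w12
```

```text
11.6167 [ 544.49 -143.95  238.7 ] [-2.19  1.89  6.09] [0.172 0.421 0.005]
block top z 272.2 rect ((545.1187133789062, -139.92446899414062), (43.65078353881836, 28.395923614501953), 5.66372013092041) normal [ 0.108 -0.951  0.291]
```

Weight is taken: up to about 9 N on the rail, so step 2's contact is met. I'll ease back 1.2 mm to nearly unload it and slide in along the rail line.

Call:
play_rows([
  [0,0,0.015,0,0,0,-1],
  [0,0,0.015,0,0,0,-1],
  [0.016,-0.15,0,0,0,0,-1],
  [0.021,-0.2,0,0,0,0,-1],
  [0.026,-0.25,0,0,0,0,-1],
  [0.026,-0.25,0,0,0,0,-1],
  [0.021,-0.2,0,0,0,0,-1],
  [0,0,0,0,0,0,-1],
])

```text
time_s: 12.33
eef_pos: [548.8, -188.0, 238.8]
ee_rot: [0.0, 0.67, 0.742, -0.0]
force: [0.2, -1.6, -3.1]
grip_width: 0.183
```

```bash
python3 gz.py w13; python3 r.py w14 -180 -95 500 580 | tail -18
```

```text
12.3333 [ 548.76 -188.04  238.81] [ 0.22 -1.63 -3.13] [-0.132 -0.05   0.017]
block top z 272.0 rect ((549.4461059570312, -184.04856872558594), (43.48537826538086, 28.480022430419922), 6.515766620635986) normal [ 0.105 -0.952  0.288]
 [ 170.   314.   323.   544.9 -146.8  224.6]
 [ 176.   314.   323.   545.3 -150.3  224.2]
 [ 182.   314.   323.   545.6 -153.9  224.2]
 [ 188.   314.   323.   546.  -157.6  224.5]
 [ 194.   314.   323.   546.4 -161.3  224.5]
 [ 200.   314.   323.   547.  -165.   224.5]
 [ 206.   314.   323.   547.2 -168.8  224.6]
 [ 212.   304.   331.   547.1 -172.7  219.8]
 [ 218.   303.   332.   547.4 -176.6  229. ]
 [ 224.   303.   332.   547.8 -180.6  237.8]
 [ 230.   292.   343.   548.5 -184.6  242. ]]
[[  98.   313.   323.   540.5 -107.5  236.2]
 [  99.   313.   324.   540.9 -108.   236.4]
 [ 100.   313.   324.   540.9 -108.5  236.3]
 [ 101.   313.   324.   541.  -109.   236.5]
 [ 102.   313.   324.   541.  -109.5  236.7]
 [ 103.   314.   324.   541.3 -110.   235.9]]
x = 540.7 at y=-107, slope -0.0996 rms 0.49594167538468625
```

Call:
play_rows([
  [0.021,-0.18,0,0,0,0,-1],
  [0.027,-0.24,0,0,0,0,-1],
  [0.028,-0.27,0,0,0,0,-1],
  [0.028,-0.27,0,0,0,0,-1],
  [0.028,-0.27,0,0,0,0,-1],
  [0.028,-0.27,0,0,0,0,-1],
  [0.026,-0.25,0,0,0,0,-1],
  [0.016,-0.15,0,0,0,0,-1],
])

```text
time_s: 13.1
eef_pos: [556.8, -263.5, 238.9]
ee_rot: [-0.0, 0.67, 0.743, -0.0]
force: [0.3, -0.9, -3.6]
grip_width: 0.179
```

Call:
play_rows([
  [0,0,0,0,0,0,-1],
  [0.005,-0.05,0,0,0,0,-1],
  [0.005,-0.05,0,0,0,0,-1],
  [0.005,-0.05,0,0,0,0,-1],
  [0,0,0,0,0,0,-1],
])

```text
time_s: 13.52
eef_pos: [557.5, -267.9, 239.1]
ee_rot: [0.0, 0.669, 0.743, -0.0]
force: [-0.1, -0.3, -2.4]
grip_width: 0.18
```

```bash
python3 gz.py w15; python3 r.py w16 -270 -95 500 580 | tail -12; python3 - <<'E'
from h import *
s=grab("side"); P=cloud(s)
cv2.imwrite("pics/s4.png",cv2.resize(s["pixels"][210:330,340:440],(500,600),interpolation=cv2.INTER_CUBIC)[:,:,::-1])
E
```

```text
13.5167 [ 557.51 -267.91  239.13] [-0.13 -0.26 -2.42] [-0.047  0.04   0.018]
block top z 272.1 rect ((557.1869506835938, -263.9862365722656), (41.36276626586914, 28.47247886657715), 6.603211879730225) normal [ 0.115 -0.95   0.291]
 [ 204.   313.   322.   555.2 -248.4  224.9]
 [ 210.   304.   330.   555.2 -252.3  223.6]
 [ 216.   303.   332.   556.  -256.1  226.6]
 [ 222.   303.   332.   556.7 -260.1  235.5]
 [ 228.   303.   332.   556.  -264.2  241.9]]
[[   0.   312.   323.   544.2 -142.5  224.6]
 [   1.   312.   323.   544.2 -142.9  224.2]
 [   2.   312.   323.   544.2 -143.3  224.5]
 [   3.   312.   323.   544.3 -143.8  224. ]
 [   4.   312.   323.   544.3 -144.2  224.8]
 [   5.   312.   323.   544.4 -144.6  224. ]]
x = 540.4 at y=-107, slope -0.1042 rms 0.1572542314555108
```

View pics/s4.png

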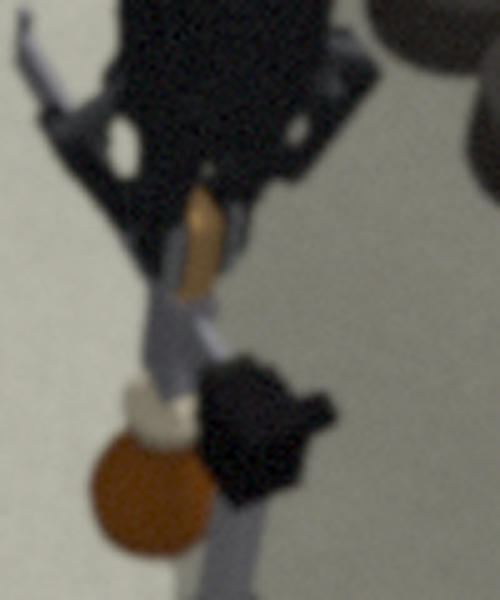

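The side crop shows the loop on rail B at (180,330), with a short bar length visible up to the buffer and clamp at (215,345). To narrow the contact point, I'll re-read the buffer edge from the saved survey picture (w2), with no new image.

```bash
python3 - <<'E'
from h import *
c=capture("wrist"); im=cv2.cvtColor(cv2.imread("pics/w2.png"),cv2.COLOR_BGR2GRAY)
M=np.eye(4); a=np.radians(5.65); q=np.array([0,0.671,0.742,0]); q/=np.linalg.norm(q)
M[:3,:3]=R.from_quat(np.r_[q[1:],q[0]]).as_matrix(); M[:3,3]=[549.3,-186.5,330.4]
M=M@np.array(c["tool_from_camera"]); c["eye"]=M[:3,3]; c["rotation"]=M[:3,:3]
print("eye",c["eye"].round(1))
for v in range(280,326,1):
    print(v,im[v,316:320].mean().round(0),im[v,308:313].mean().round(0),im[v,322:327].mean().round(0),onz(c,[(317.5,v)],227)[0][:2].round(1))
print("end",[(v,im[v,315:320].mean().round(0),onz(c,[(317,v)],237)[0][1].round(1)) for v in range(94,106)])
E
```

```text
eye [ 541.3 -110.   472.6]
280 128.0 24.0 23.0 [ 558.8 -283.3]
281 127.0 19.0 15.0 [ 559.  -284.6]
282 128.0 16.0 15.0 [ 559.1 -285.8]
283 128.0 17.0 16.0 [ 559.2 -287. ]
284 128.0 15.0 15.0 [ 559.3 -288.2]
285 127.0 13.0 15.0 [ 559.5 -289.4]
286 127.0 11.0 13.0 [ 559.6 -290.7]
287 127.0 9.0 14.0 [ 559.7 -291.9]
288 128.0 10.0 14.0 [ 559.8 -293.1]
289 127.0 11.0 14.0 [ 560.  -294.4]
290 127.0 11.0 14.0 [ 560.1 -295.6]
291 128.0 11.0 15.0 [ 560.2 -296.9]
292 127.0 13.0 15.0 [ 560.3 -298.1]
293 123.0 12.0 15.0 [ 560.5 -299.4]
294 105.0 16.0 16.0 [ 560.6 -300.6]
295 73.0 19.0 19.0 [ 560.7 -301.9]
296 41.0 22.0 22.0 [ 560.8 -303.2]
297 24.0 22.0 24.0 [ 561.  -304.4]
298 24.0 24.0 23.0 [ 561.1 -305.7]
299 24.0 23.0 24.0 [ 561.2 -307. ]
300 23.0 22.0 24.0 [ 561.4 -308.3]
301 23.0 22.0 24.0 [ 561.5 -309.5]
302 23.0 21.0 23.0 [ 561.6 -310.8]
303 20.0 18.0 18.0 [ 561.7 -312.1]
304 12.0 12.0 13.0 [ 561.9 -313.4]
305 9.0 9.0 10.0 [ 562.  -314.7]
306 11.0 10.0 12.0 [ 562.1 -316. ]
307 15.0 12.0 15.0 [ 562.3 -317.3]
308 15.0 15.0 15.0 [ 562.4 -318.6]
309 14.0 17.0 16.0 [ 562.5 -319.9]
310 15.0 15
[... 399 characters left out ...]
2 -336. ]
322 14.0 16.0 16.0 [ 564.3 -337.4]
323 16.0 16.0 16.0 [ 564.4 -338.7]
324 15.0 15.0 15.0 [ 564.6 -340.1]
325 16.0 16.0 17.0 [ 564.7 -341.5]
end [(94, np.float64(180.0), np.float64(-102.3)), (95, np.float64(180.0), np.float64(-103.0)), (96, np.float64(181.0), np.float64(-103.8)), (97, np.float64(183.0), np.float64(-104.6)), (98, np.float64(182.0), np.float64(-105.3)), (99, np.float64(171.0), np.float64(-106.1)), (100, np.float64(146.0), np.float64(-106.9)), (101, np.float64(132.0), np.float64(-107.6)), (102, np.float64(131.0), np.float64(-108.4)), (103, np.float64(131.0), np.float64(-109.2)), (104, np.float64(130.0), np.float64(-110.0)), (105, np.float64(129.0), np.float64(-110.7))]
```

Call:
play_rows([
  [0.01,-0.1,0,0,0,0,-1],
  [0.01,-0.1,0,0,0,0,-1],
  [0.01,-0.1,0,0,0,0,-1],
  [0,0,0,0,0,0,-1],
], squeeze=20)

```text
time_s: 14.05
eef_pos: [558.6, -280.9, 238.9]
ee_rot: [0.0, 0.67, 0.743, -0.0]
force: [-0.4, -0.7, -2.8]
grip_width: 0.183
```

Buffer face at y ≈ -302.3, which the rail length also gives, so contact is expected at TCP y ≈ -292. I'll advance 7 mm and then feel in small steps.

Call:
play_rows([
  [0.007,-0.07,0,0,0,0,-1],
  [0.007,-0.07,0,0,0,0,-1],
  [0.004,-0.04,0,0,0,0,-1],
  [0,0,0,0,0,0,-1],
  [0,0,0,0,0,0,-1],
])

```text
time_s: 14.47
eef_pos: [559.4, -287.1, 239.1]
ee_rot: [-0.0, 0.67, 0.743, 0.0]
force: [-0.5, -0.3, -2.5]
grip_width: 0.183
```

```bash
python3 gz.py w17
```

```text
14.4667 [ 559.37 -287.15  239.06] [-0.47 -0.31 -2.54] [ 0.037 -0.033  0.033]
block top z 271.9 rect ((559.9713134765625, -283.1663818359375), (43.66011047363281, 28.11328887939453), 6.592527866363525) normal [ 0.098 -0.95   0.297]
```

Call:
play_rows([
  [0.002,-0.02,0,0,0,0,-1],
  [0.002,-0.02,0,0,0,0,-1],
  [0,0,0,0,0,0,-1],
])

```text
time_s: 14.77
eef_pos: [559.5, -288.8, 239.1]
ee_rot: [0.0, 0.67, 0.743, -0.0]
force: [-0.4, -0.5, -3.6]
grip_width: 0.181
```

Call:
play_rows([
  [0.001,-0.015,0,0,0,0,-1],
  [0.001,-0.01,0,0,0,0,-1],
  [0,0,0,0,0,0,-1],
])

```text
time_s: 15.02
eef_pos: [559.6, -289.8, 239.1]
ee_rot: [-0.0, 0.67, 0.743, -0.0]
force: [-0.5, 0.4, -3.1]
grip_width: 0.186
```

Call:
play_rows([
  [0.001,-0.01,0,0,0,0,-1],
  [0.001,-0.01,0,0,0,0,-1],
  [0,0,0,0,0,0,-1],
])

```text
time_s: 15.27
eef_pos: [559.7, -290.6, 239.1]
ee_rot: [0.0, 0.67, 0.743, 0.0]
force: [-0.8, -0.2, -3.0]
grip_width: 0.184
```

Call:
play_rows([
  [0.001,-0.01,0,0,0,0,-1],
  [0.001,-0.01,0,0,0,0,-1],
  [0,0,0,0,0,0,-1],
])

```text
time_s: 15.52
eef_pos: [559.8, -291.4, 239.1]
ee_rot: [0.0, 0.67, 0.743, -0.0]
force: [-0.8, -0.1, -3.3]
grip_width: 0.182
```

Call:
play_rows([
  [0.001,-0.01,0,0,0,0,-1],
  [0.001,-0.01,0,0,0,0,-1],
  [0,0,0,0,0,0,-1],
])

```text
time_s: 15.77
eef_pos: [559.8, -291.9, 239.1]
ee_rot: [-0.0, 0.669, 0.743, 0.0]
force: [-0.3, 1.9, -2.1]
grip_width: 0.18
```

Call:
play_rows([
  [0.001,-0.01,0,0,0,0,-1],
  [0,0,0,0,0,0,-1],
  [0,0,0,0,0,0,-1],
])

```text
time_s: 16.02
eef_pos: [559.9, -292.0, 239.1]
ee_rot: [-0.0, 0.669, 0.743, 0.0]
force: [-0.9, 5.3, -0.1]
grip_width: 0.18
```

Buffer contact confirmed at TCP y = -292.0 with 5 N. I'll ease off 0.4 mm, set the loop down and open.

Call:
play_rows([
  [-0.001,0.01,0,0,0,0,-1],
  [0,0,-0.012,0,0,0,-1],
  [0,0,0,0,0,0,-1],
])

```text
time_s: 16.27
eef_pos: [559.9, -292.0, 238.8]
ee_rot: [0.0, 0.669, 0.743, 0.0]
force: [-1.1, 4.2, -0.0]
grip_width: 0.183
```

Call:
play_rows([
  [0,0,0,0,0,0,-0.6],
  [0,0,0,0,0,0,-0.55],
  [0,0,0,0,0,0,-0.45],
  [0,0,0,0,0,0,-0.3],
  [0,0,0,0,0,0,-0.1],
  [0,0,0,0,0,0,0],
  [0,0,0,0,0,0,0],
  [0,0,0,0,0,0,0],
])

```text
time_s: 16.93
eef_pos: [559.8, -292.2, 238.6]
ee_rot: [0.0, 0.67, 0.743, -0.0]
force: [-0.6, 0.2, 0.2]
grip_width: 0.497
```

```bash
python3 gz.py w18
```

```text
16.9333 [ 559.85 -292.16  238.62] [-0.56  0.25  0.17] [ 0.043 -0.022  0.022]
block top z 271.5 rect ((560.4961547851562, -288.22552490234375), (45.56843948364258, 28.375972747802734), 5.841981410980225) normal [ 0.202 -0.949  0.244]
```

Call:
play_rows([
  [0,0,0.1,0,0,0,0],
  [0,0,0.3,0,0,0,0],
  [0,0,0.4,0,0,0,0],
  [0,0,0.4,0,0,0,0],
  [0,0,0.4,0,0,0,0],
  [0,0,0.4,0,0,0,0],
  [0,0,0.4,0,0,0,0],
  [0,0,0,0,0,0,0],
])

```text
time_s: 17.65
eef_pos: [560.3, -292.4, 338.2]
ee_rot: [0.003, 0.669, 0.743, 0.0]
force: [0.4, 0.6, -0.1]
grip_width: 0.502
```

Call:
play_rows([
  [0,0.2,0.3,0,0,0,0],
  [0,0,0,0,0,0,0],
  [0,0,0,0,0,0,0],
  [0,0,0,0,0,0,0],
])

```text
time_s: 17.98
eef_pos: [559.7, -284.2, 345.6]
ee_rot: [-0.001, 0.669, 0.743, -0.0]
force: [0.0, 0.9, -0.4]
grip_width: 0.496
```

```bash
python3 w.py w19; python3 r.py w20 -330 -95 500 620|tail -14; python3 - <<'E'
from h import *
s=grab("side")
cv2.imwrite("pics/s5.png",cv2.resize(s["pixels"][200:320,330:450],(600,600),interpolation=cv2.INTER_CUBIC)[:,:,::-1])
E
```

```text
17.9833 [ 559.7 -284.2  345.6] tool y dir 5.94 tilt [-1.e-03  6.e-04 -1.e+00] [ 0.01  0.94 -0.35] 0.4959546104140537 [-0.66  0.52  0.91 -0.    1.72 -0.76]
top [316.9 208. ] [308 195  19  27 492] [ 559.6 -290.5  271.1] ((559.8172607421875, -291.1820983886719), (15.43181324005127, 23.570743560791016), 5.373859882354736) [ 559.6 -290.1  272. ]
 [ 180.   308.   326.   558.1 -278.8  222.8]
 [ 186.   308.   326.   558.3 -284.9  241.7]
 [ 203.   306.   328.   560.7 -302.6  220.5]
 [ 209.   306.   328.   561.4 -309.1  225.5]
 [ 215.   301.   331.   559.4 -315.9  223.7]
 [ 221.   301.   348.   572.9 -321.2  229.8]
 [ 227.   301.   347.   566.9 -328.6  230.4]]
[[   0.   314.   320.   542.4 -125.6  224.8]
 [   1.   314.   320.   542.5 -126.3  224.2]
 [   2.   314.   320.   542.7 -127.   224.6]
 [   3.   314.   320.   542.6 -127.8  224.5]
 [   4.   314.   320.   542.7 -128.5  224.2]
 [   5.   314.   320.   542.8 -129.2  224.7]]
x = 539.7 at y=-107, slope -0.1125 rms 1.8116201719091658
```

View pics/s5.png

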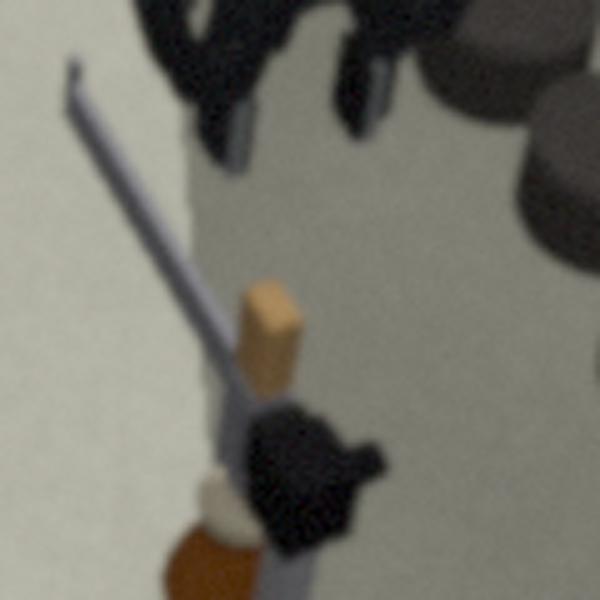

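The side crop shows the carrier hanging upright on rail B against the buffer, with its block at (270,340) and the open fingers well clear above. The wrist camera puts the block at (559.8,-291), top at 271, where buffer contact was expected. I'll let it settle, check once more and hand in.

Call:
play_rows([
  [0,0,0.5,0,0,0,0],
  [0,0,0.2,0,0,0,0],
  [0,0,0,0,0,0,0],
  [0,0,0,0,0,0,0],
  [0,0,0,0,0,0,0],
  [0,0,0,0,0,0,0],
  [0,0,0,0,0,0,0],
  [0,0,0,0,0,0,0],
])

```text
time_s: 18.8
eef_pos: [559.8, -284.1, 374.2]
ee_rot: [-0.0, 0.669, 0.743, -0.0]
force: [-0.2, 0.3, -0.7]
grip_width: 0.501
```

```bash
python3 w.py w21; python3 -c "
from h import *
c=grab('top'); P=cloud(c); print(P[186,189].round(1),P[243,282].round(1),P[250,375].round(1))
print(order.finish_job())"
```

```text
18.8 [ 559.8 -284.1  374.2] tool y dir 5.94 tilt [-5.e-04  4.e-04 -1.e+00] [-0.23  0.28 -0.72] 0.500540933843886 [-0.66  0.53  0.82  0.    1.79 -0.76]
top [316.9 197.2] [309 185  17  25 401] [ 559.6 -290.5  271.1] ((559.7415771484375, -291.0796813964844), (15.236783027648926, 23.949607849121094), 6.345716953277588) [ 559.6 -290.1  272. ]
[503.7 236.2 273.4] [374.4  31.9 600.8] [ 387.7 -147.6   57.1]
the job is handed in; nothing more can be done
None
```

The honey gourd now hangs freely on the second rail, resting against the rubber buffer, and I handed the job in at about 19 s. No verdict is reported.

**What I did:** I gripped the block, lifted it about 19 mm and slid it off rail A's turned-up end. I then threaded the loop over rail B's end, which I measured at 5.9° of yaw, and let it down past the stop. From there I slid it in, feeling forward in 0.4–0.8 mm steps until the buffer pushed back with about 5 N, then released it and drew the fingers clear.

**Last checks:**
- **Resting place:** the block is at (559.7, -291), with its top at 271 mm, so its centre is about 250 mm up. It is upright and within 1 mm of where I expected it to touch the buffer. Two looks about 0.8 s apart agreed, so it is at rest.
- **Forces:** the highest force I read was about 9 N, on rail B while letting the loop down. I only read force at the end of each move, so short peaks in between could have been missed. Rail B did not shift.
- **Dark gourd and tin:** one depth reading of each in the last picture fits their starting places.
- **Pot:** I could not confirm it at the end because the arm blocked the camera. Nothing came near it.

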